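Hold a set collar on the flat of a shaft

TASK

Grip the upright shaft by its top end and turn it until the flat that the fingers can feel on it faces squarely towards the forked screwdriver rest. Then take the loose collar that sits round the shaft, turn it so that its set-screw faces that flat squarely, raise it until its whole height lies on the flat, and finish while holding it there, level, for the screw to be tightened. Leave the other things on the bench alone.

Things in the scene. Friction and masses are not known exactly. Their poses are not given: they have to be found in the camera images.
- fixture: Fixed base plate (190 x 96 x 10 mm, 70 mm behind to 120 mm ahead of the origin) with a round grey bearing housing (56 mm diameter, top at 55 mm) and a slimmer nose (29 mm diameter, top at 80 mm) from which an upright steel shaft rises. Origin on the shaft's axis at bench height, z up, +x towards the forked rest. Place and yaw vary.
- rest (a point): Middle of the forked screwdriver rest's 16 mm slot, 119 mm above the bench and 100 mm from the shaft's axis along the fixture's +x. The rest is an upright aluminium plate on the base plate, 12 mm thick, 34 mm wide, 130 mm high, with two prongs
- shaft (a joint): Turn of the shaft about its upright axis, rad, positive counter-clockwise from above; 0 when its flat faces the forked rest (+x of the fixture). Turns either way against light friction (0.06 N m), stays where it is left; starts at 0.6 to 2.0; stops at +-3.14
- flat_mid (a point): Middle of the flat, 117 mm above the bench, 7 mm from the shaft's axis; x straight out of the flat, z up; turns with the shaft. The shaft is 20 mm thick, its top 132 mm above the bench. Its one flat, 3 mm deep, 14 mm wide, runs from 102 mm above the bench to the top; below, the shaft is round. Fingers closed across the flat read 17 mm, elsewhere up to 20 mm
- collar: Loose dark steel set collar: ring of 36 mm outer diameter, 22.8 mm bore, 14 mm high, 0.07 to 0.14 kg. It starts round the shaft, lying on the nose (underside 80 mm above the bench, below the flat), its screw up to 1.2 rad either way from the forked rest. Origin at the centre of its underside, z up, +x towards its set-screw
- collar_mid (a point): Centre of the collar, on its axis, 7 mm above its underside.
- screw (a point): Head of the set-screw: a bright knurled thumb screw, 9 mm diameter, that stands out radially from the collar (from 18 to 29.5 mm from the collar's axis) at half the collar's height. The point is 24 mm from the collar's axis.
- driver_yellow: Screwdriver with yellow handle, 133 mm long, lying on the bench; bystander. Origin at its underside.
- relay: Light grey box-shaped relay, 22 x 28 x 36 mm, upright on the bench; bystander. Origin at the centre of its underside.
- capacitor: Blue upright cylinder, 22 mm diameter, 39 mm high; bystander. Origin at the centre of its underside.
- heatsink: Black finned heatsink, 35 x 40 x 22 mm; bystander. Origin at the centre of its underside.
There are look-alikes about, which are no part of the job. There is more than one size of the fixture; the one meant has the size given above.

How it is judged:
On the way, in this order (a step that is already met when the one before it is completed fails the run):
1. the fingers have turned the shaft with its flat towards the forked rest (within 0.15 rad), the collar still lying on the nose (value of joint shaft between -0.15 and 0.15 rad and z of collar_mid in the frame of flat_mid below -0.025 m and contact force between the fingers and fixture above 1 N), for 0.2 s.
2. the collar is gripped and raised off the nose (contact force between the fingers and collar above 2 N and z of collar_mid in the frame of flat_mid above -0.02 m), for 0.2 s.
At the end, for the whole second after the job is handed in: The fingers hold the collar still and level (0.12 rad), wholly on the flat (middles within 8 mm in height), screw head in front of the flat within 4.8 mm of its centre line; the flat faces the forked rest within 0.17 rad; collar and fixture press on each other with less than 10 N (value of joint shaft between -0.17 and 0.17 rad and z of collar_mid in the frame of flat_mid between -0.008 and 0.008 m and y of screw in the frame of flat_mid between -0.0048 and 0.0048 m and x of screw in the frame of flat_mid above 0.01 m and angle between collar's own z axis and vertical below 0.12 rad and contact force between the fingers and collar above 2 N and contact force between collar and fixture below 10 N and linear speed of collar below 0.02 m/s); the arm keeps its last pose, push and grip.
It fails at once if driver yellow is moved by more than 30 mm (distance of driver_yellow from where it was at the start of the episode above 0.03 m).
It fails at once if relay is moved by more than 30 mm (distance of relay from where it was at the start of the episode above 0.03 m).
It fails at once if capacitor is moved by more than 30 mm (distance of capacitor from where it was at the start of the episode above 0.03 m).
It fails at once if heatsink is moved by more than 30 mm (distance of heatsink from where it was at the start of the episode above 0.03 m).
It also fails if it takes over 64 s, if anything falls off the work surface, if the arm or the gripper's body presses on something with over 40 N, if the wrist force passes 120 N, or if a joint passes its speed limit or range.

ROBOT

A 7-joint arm with a two-finger parallel gripper is mounted at the origin on a cart in front of the work surface, level with it; the furniture and walls round the work are solid. World frame = base frame: x ahead of the robot, y to its left, z up, the work surface at z = 0. Lengths are in m, angles in rad, forces in N, time in s.
With the tool pointing down it reaches from about 0.4 to 0.85 m from the base axis. Payload 10.4 kg.
Tool frame: the origin (TCP) lies on the mounting face of the last link; the fingertips stand 173 mm ahead of it and the grasp point (between the pads) lies 155 mm ahead of it; z points along the fingers, y is the line along which they close (so a half turn about z gives the same grasp; the last joint's range is limited). The gripper opens to 85 mm and grips with 20 to 120 N. Pads are 22 mm wide; open, the fingers measure 114 mm over their backs; the gripper's body (76 mm by 85 mm) begins 54 mm behind the grasp point. The pads swing forward as they close: fully open they stand 13 mm farther back than shut.
Start: joints at [1.098, 0.332, -0.065, 1.46, 0.022, 1.35, -0.088], TCP at [0.272, -0.563, 0.405] pointing down, gripper open.
Joint ranges: [-2.6, 2.6], [-0.5, 2.12], [-1.47, 1.34], [0.16, 2.42], [-1.27, 4.41], [0.06, 2.06], [-2.6, 2.6]. Speed limits (rad/s): [2.22, 2.22, 2.79, 2.79, 3.14, 3.14, 3.14].

INTERFACE

Orientations are given as a unit quaternion [x, y, z, w].
In Python, from rig import * gives the robot as it stands.
- The arm moves only by the shell command python3 -m inch 'ROWS'. ROWS is a JSON object of lists of equal length, an entry for each row: "hand": the finger opening in m, from 0 to 0.0854; "delta_pos": the shift along the tool's x, y, z in m, a list of three; "angular": the turn, a rotation vector about the tool's x, y, z in rad, a list of three. In form: {"hand": [hand, ...], "delta_pos": [[dx, dy, dz], ...], "angular": [[rx, ry, rz], ...]}. A call has 1 to 20 rows; each row is the pose to reach, as a shift and turn from the pose commanded when the call began, along the tool's axes at that moment; what a row does not reach only later rows make up. A row lasts 1/10 s, in which the tool goes at most 50 mm and 8.59 degrees, less where a joint would pass 70% of its speed; a pose out of reach is approached as far as the arm can. A call with a gripper value outside its range is refused whole. The fingers move at their own pace and stop on an object; the grip force is fixed at half the most. Time passes only in rows, so rows that repeat a pose let the fingers close. It gives the time, the measured TCP pose, the force, the opening and the grip force at its end, in the units of the state.
- state(): the state, without advancing time (a new reading comes with each control period).
- snapshot(name): name is "scene" or "top" or "wrist"; returns the picture (400x640x3 uint8, blue, green, red); there is no depth.
- camera_model(name): a dict with "camera_matrix" (3x3 intrinsics, pixels), "rvec" (rotation vector, rad) and "tvec" (3), from world to camera coordinates, as OpenCV has them. Camera axes: x right, y down, z forward; pixel columns grow to the right and rows downward; lengths in m; the calibration is good to about 2 mm. A picture is of the moment at which its call begins: read the wrist's pose just before it. camera_model takes no time and is no camera call; for the wrist camera it gives the pose at the moment of the call.
- close_job(): hands the job in; it is judged then, once.
The state is a dict: "time_s": time; "joint_positions": joint angles; "joint_vel": joint speeds; "joint_torque": joint torques, N m; "eef_pos": TCP position; "eef_rot": TCP orientation; "force": force on the tool from outside, world axes, zero at the start; "wrist_torque": the same for the moment, N m; "width": finger opening in m; "gripper_force": force on a finger pad.
Only numpy, scipy, OpenCV 4.12 (cv2) and the standard library are available. Lean on these libraries where they do the work, as an engineer would, in place of code of your own. Each camera call takes 0.05 s, during which the arm holds its last target. There are 200 camera calls.

## Working session

There is one attempt and no reset: what is moved stays moved. The work goes in short steps, Python scripts to look and compute and a shell command to move; the robot and the scene stay as the last step left them, time stands still between calls to the robot, and variables do not carry over. Pictures are saved under pics/ and viewed, at most 10 in all, crops included, and the job is handed in when it is done.

```bash
mkdir -p pics
cat > h.py <<'E'
from rig import *
import numpy as np, cv2
from scipy.spatial.transform import Rotation as R
def ray(cm,u,v):
    K=np.array(cm["camera_matrix"]);Rm=cv2.Rodrigues(np.array(cm["rvec"],float))[0];t=np.array(cm["tvec"],float).ravel()
    d=Rm.T@np.linalg.inv(K)@np.array([u,v,1.]);return -Rm.T@t,d/np.linalg.norm(d)
def onz(cm,u,v,z):
    o,d=ray(cm,u,v);return o+d*(z-o[2])/d[2]
def proj(cm,p):
    return cv2.projectPoints(np.array(p,float).reshape(-1,3),np.array(cm["rvec"],float),np.array(cm["tvec"],float),np.array(cm["camera_matrix"],float),None)[0].reshape(-1,2)
E
python3 - <<'E'
from h import *
a=snapshot("scene");b=snapshot("top")
cv2.imwrite("pics/a.png",a);cv2.imwrite("pics/b.png",b)
s=state();print(s)
for n in("scene","top","wrist"):
    c=camera_model(n);print(n,c["camera_matrix"],ray(c,320,200))
E
```

```text
{'time_s': 0.1, 'joint_positions': array([ 1.09838464,  0.33280052, -0.06471446,  1.460837  ,  0.02160117,
        1.34991206, -0.08848296]), 'joint_vel': array([ 0.00116754, -0.00238716,  0.00043534, -0.00330679, -0.00015577,
        0.00156656, -0.0017195 ]), 'joint_torque': array([ 2.60516077e-03, -6.26745844e+01,  5.03164250e-02, -3.92433143e+01,
        1.64367078e-02,  6.93743452e-03, -2.55804952e-05]), 'eef_pos': array([ 0.27171154, -0.5627226 ,  0.4040102 ]), 'eef_rot': array([ 9.74809368e-01,  2.23038782e-01, -1.66571567e-04, -6.08292258e-04]), 'force': array([ 0.41291775,  0.12577186, -0.44660993]), 'wrist_torque': array([0.00766885, 0.02438478, 0.01940146]), 'gripper_force': 0.0, 'width': 0.08566357652665438}
scene [[410.78898654   0.         314.79421049]
 [  0.         410.78898654 194.45288462]
 [  0.           0.           1.        ]] (array([0.09124947, 0.50720225, 0.61583988]), array([ 0.57051707, -0.52237366, -0.6337476 ]))
top [[495.11932226   0.         313.28923216]
 [  0.         495.11932226 202.63481232]
 [  0.           0.           1.        ]] (array([0.47836922, 0.10088669, 1.02413634]), array([ 0.10474005, -0.02411939, -0.99420711]))
wrist [[325.05708108   0.         321.89753678]
 [  0.         325.05708108 199.75079729]
 [  0.           0.           1.        ]] (array([ 0.34060624, -0.52977881,  0.37336161]), array([-0.27741908, -0.12509382, -0.95257031]))
```

View pics/a.png

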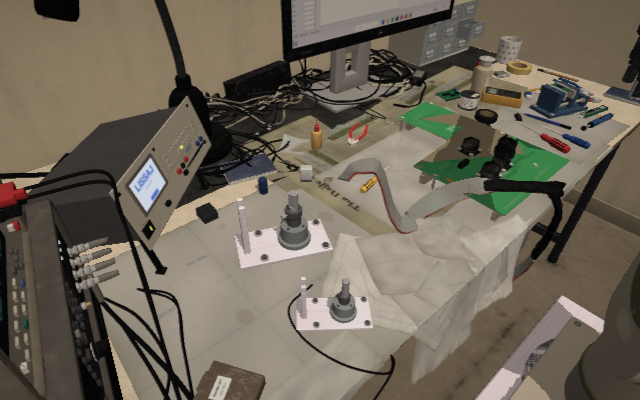

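View pics/b.png

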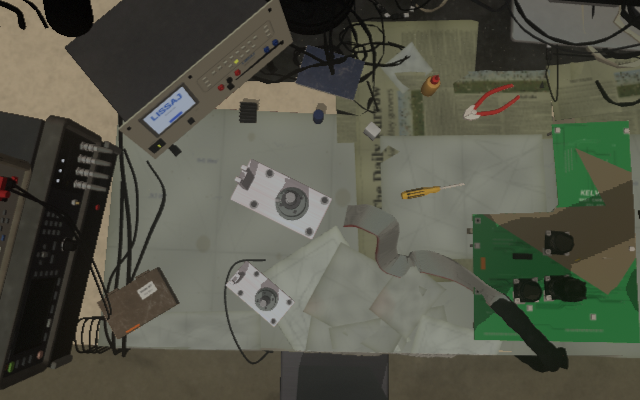

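Two fixtures are visible: the large one (top 285,198; scene 285,235) and the small one (top 262,295; scene 337,310). I'll measure the plates and make an enlarged crop to confirm which fits.

Run:
```python
from h import *
b=cv2.imread("pics/b.png");a=cv2.imread("pics/a.png");c=camera_model("top")
hsv=cv2.cvtColor(b,cv2.COLOR_BGR2HSV)
print(hsv[230,305],hsv[185,250],hsv[300,245],hsv[150,220],hsv[250,290])
m=((hsv[...,2]>178)&(hsv[...,1]<40)).astype(np.uint8)
m[:, :215]=0;m[:,340:]=0;m[:150]=0;m[330:]=0
cs,_=cv2.findContours(m,0,2)
for k in cs:
    if cv2.contourArea(k)<400: continue
    p=np.array([onz(c,u,v,.01)[:2] for u,v in k[:,0]],np.float32)*1000
    print(cv2.minAreaRect(k)[0],cv2.minAreaRect(p),cv2.boxPoints(cv2.minAreaRect(p)).round())
t=cv2.resize(b[150:250,220:340],None,fx=3.3,fy=3.3,interpolation=2)
s=cv2.resize(a[180:275,225:340],None,fx=3.4,fy=3.4,interpolation=2)
h=min(t.shape[0],s.shape[0]);cv2.imwrite("pics/c.png",np.hstack([t[:h],s[:h]]))
```

```text
[ 24   9 136] [  6  10 126] [ 30   2 164] [ 33  23 113] [ 36  22 116]
```

View pics/c.png

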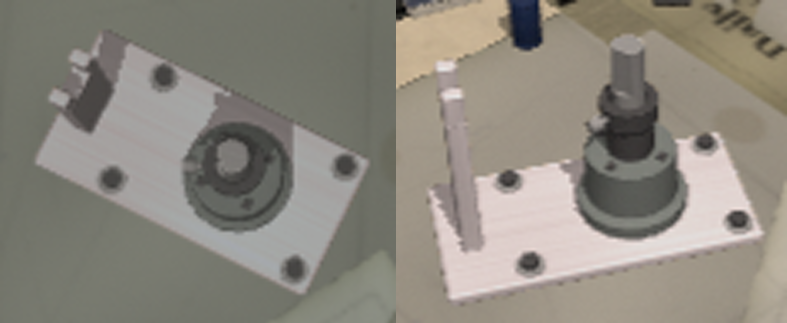

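The crop shows the large fixture with its collar on the nose. Plate corners in the top view are about (252,159), (331.5,199), (312.5,239) and (231,198.5). The rest is at the left, the screw points left towards it, and the shaft top is at about (290.5,197).

Run:
```python
from h import *
c=camera_model("top");sc=camera_model("scene")
f=lambda x,y,z:onz(c,220+x/3.3,150+y/3.3,z)
C=[f(x,y,.01) for x,y in[(105,30),(368,162),(305,293),(37,160)]]
L=lambda i,j:np.linalg.norm(C[i]-C[j])
print(L(0,1),L(3,2),L(0,3),L(1,2))
ax=((C[0]-C[1])+(C[3]-C[2]))[:2];yaw=np.arctan2(ax[1],ax[0]);u=np.array([np.cos(yaw),np.sin(yaw)])
o=np.mean(C,0)[:2]-.025*u;print("yaw",yaw,"origin from plate",o)
print("housing ctr", f(238,176,.055),"shaft top",f(234,155,.132),"collar screw",f(193,160,.087))
o_,d=ray(c,220+234/3.3,150+155/3.3);o2,d2=ray(sc,225+628/3.4-396/3.4,180+42/3.4)
A=np.stack([d,-d2],1);t=np.linalg.lstsq(A,o2-o_,rcond=None)[0];print("tri shaft top",o_+t[0]*d,o2+t[1]*d2)
s=state();print(R.from_quat(s['eef_rot']).as_matrix())
```

```text
0.1848028705485845 0.18630057784408346 0.09199266300029632 0.0906203052226792
yaw 1.1287720674953428 origin from plate [0.5753921  0.13265145]
housing ctr [0.57265092 0.13205071 0.055     ] shaft top [0.57669276 0.13206262 0.132     ] collar screw [0.57822195 0.15717532 0.087     ]
tri shaft top [0.57664988 0.13204902 0.13238908] [0.57664978 0.13204891 0.13238906]
[[ 9.00507348e-01  4.34840386e-01 -5.96096576e-04]
 [ 4.34840791e-01 -9.00506663e-01  1.11163414e-03]
 [-5.34055190e-05 -1.26024182e-03 -9.99999204e-01]]
```

The large fixture fits: its plate measures about 186 x 92 mm, where 190 x 96 is wanted. Moving above it for a close look.

```bash
python3 -m inch '{"hand":[0.085,0.085,0.085,0.085,0.085,0.085,0.085,0.085,0.085,0.085,0.085,0.085,0.085,0.085,0.085,0.085,0.085,0.085,0.085,0.085],"delta_pos":[[0.576,-0.4935,0],[0.576,-0.4935,0],[0.576,-0.4935,0],[0.576,-0.4935,0],[0.576,-0.4935,0],[0.576,-0.4935,0],[0.576,-0.4935,0],[0.576,-0.4935,0],[0.576,-0.4935,0],[0.576,-0.4935,0],[0.576,-0.4935,0],[0.576,-0.4935,0],[0.576,-0.4935,0],[0.576,-0.4935,0],[0.576,-0.4935,0],[0.576,-0.4935,0],[0.576,-0.4935,0],[0.576,-0.4935,0],[0.576,-0.4935,0],[0.576,-0.4935,0]],"angular":[[0,0,-0.68],[0,0,-0.68],[0,0,-0.68],[0,0,-0.68],[0,0,-0.68],[0,0,-0.68],[0,0,-0.68],[0,0,-0.68],[0,0,-0.68],[0,0,-0.68],[0,0,-0.68],[0,0,-0.68],[0,0,-0.68],[0,0,-0.68],[0,0,-0.68],[0,0,-0.68],[0,0,-0.68],[0,0,-0.68],[0,0,-0.68],[0,0,-0.68]]}'
python3 - <<'E'
from h import *
c=camera_model("wrist");w=snapshot("wrist");cv2.imwrite("pics/d.png",w);np.save("d.npy",c)
s=state();print(s['eef_pos'],s['joint_positions'],R.from_quat(s['eef_rot']).as_matrix().round(4))
E
```

```text
time_s: 2.1
eef_pos: [0.5759, 0.1304, 0.4049]
eef_rot: [0.845, 0.534, -0.0, 0.001]
force: [0.2, -0.1, -0.9]
width: 0.0851
gripper_force: 0.0
[0.57585673 0.1307048  0.40498248] [ 0.26751413  0.33558158 -0.70783941  1.52660385  0.22167066  1.36088265
 -0.9019672 ] [[ 4.286e-01  9.035e-01  5.000e-04]
 [ 9.035e-01 -4.286e-01 -8.000e-04]
 [-5.000e-04  8.000e-04 -1.000e+00]]
```

View pics/d.png

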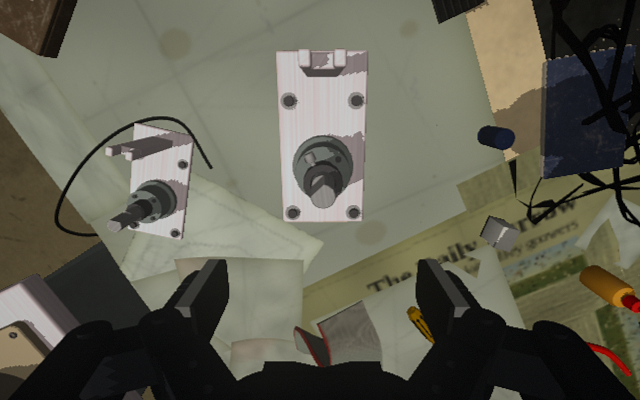

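The wrist view shows the fixture square in the image: rest at (322,60), shaft top near (322,190), screw at about (315,157). I'll enlarge it to read the flat and the plate edges.

Run:
```python
from h import *
w=cv2.imread("pics/d.png");c=np.load("d.npy",allow_pickle=True).item()
g=cv2.resize(w[125:225,270:370],None,fx=6,fy=6,interpolation=cv2.INTER_CUBIC)
g=np.clip(g.astype(float)*1.4,0,255).astype(np.uint8)
cv2.imwrite("pics/e.png",g[:600])
# plate edges
hsv=cv2.cvtColor(w,cv2.COLOR_BGR2HSV)
gr=w.min(2)
for v in (75,85,120,130,205,212):
    r=w[v,260:385].astype(int).min(1); d=np.diff(r); 
    print(v,260+np.argmax(d)+.5,260+np.argmin(d)+.5, r[:30:6],r[-20::6])
print(proj(c,[.5759,.132,.132]),proj(c,[.5759,.132,.087]))
```

```text
75 337.5 305.5 [113 111 115 182 191] [181 117 116 117]
85 276.5 365.5 [116 115 116 176 191] [177 118 117 116]
120 278.5 364.5 [124 124 125 122 193] [127 118 117 116]
130 278.5 364.5 [125 125 125 122 193] [103 119 118 116]
205 331.5 361.5 [116 116 116 116 190] [115 113 113 109]
212 299.5 287.5 [132 122 116 116 185] [112 108 110 113]
[[321.69797215 197.05273346]] [[321.74970769 182.47112314]]
```

View pics/e.png

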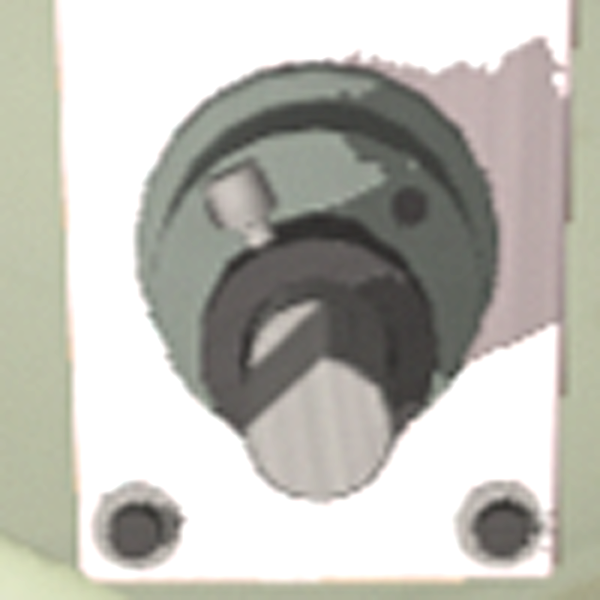

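The enlargement shows the flat facing up and left. Its top edge runs from crop (246,434) to (322,355), with the bright ledge at z=102 mm below it. The screw head is at (238,198) in the crop, also left of the rest direction.

Run:
```python
from h import *
c=np.load("d.npy",allow_pickle=True).item()
f=lambda x,y,z:onz(c,270+x/6-.4,125+y/6-.4,z)[:2]
an=lambda v:np.arctan2(v[1],v[0])
# plate yaw: plate left/right edges full image
l=[onz(c,u,v,.01)[:2] for u,v in[(276.5,85),(278.5,120),(270+78/6,125+570/6)]]
r=[onz(c,u,v,.01)[:2] for u,v in[(365.5,85),(364.5,125),(270+552/6,125+570/6)]]
print("edges",an(l[0]-l[2]),an(r[0]-r[2]),"width",np.linalg.norm(l[2]-r[2]))
for p,q in[((246,434),(322,355)),]:
    a,b=f(*p,.132),f(*q,.132);d=b-a;print("chord",np.linalg.norm(d),"normal",an(d)+np.pi/2,"or",an(d)-np.pi/2,"mid",(a+b)/2)
a,b=f(246,372,.102),f(325,300,.102);d=b-a;print("lower",np.linalg.norm(d),an(d)+np.pi/2)
# circle at top fit
pts=np.array([f(x,y,.132) for x,y in[(248,440),(262,475),(290,495),(322,499),(355,490),(385,455),(391,425)]])
A=np.c_[2*pts,np.ones(len(pts))];s=np.linalg.lstsq(A,(pts**2).sum(1),rcond=None)[0];ctr=s[:2];print("shaft c",ctr,np.sqrt(s[2]+ctr@ctr))
sc=f(240,197,.087);print("screw",sc,np.linalg.norm(sc-ctr),an(sc-ctr))
pc=(l[2]+r[2])/2; print("rear centre",pc)
print("slot dir", an(onz(c,322,60,.119)[:2]-ctr))
```

```text
edges 1.1356011087729938 1.1401507439674519 width 0.09477664916133423
chord 0.014488729602034218 normal 1.9487773443658705 or -1.1928153092239226 mid [0.57485783 0.13847717]
lower 0.015616443691040045 1.8788155798525126
shaft c [0.57675647 0.13204289] 0.009350131881465024
screw [0.57601232 0.15742127] 0.025389292390269526 1.600110074301208
rear centre [0.54806227 0.07154907]
slot dir 1.1322727039833156
```

Fixture yaw is about 1.137, the flat's normal about 1.93 (shaft at roughly 0.79), the screw about 1.60, and the axis about (0.5766, 0.132). I'll turn the gripper to yaw 3.50 so it closes across the flat, then descend to z=0.276.

```bash
python3 -m inch '{"hand":[0.06,0.06,0.06,0.06,0.06,0.06,0.06,0.06,0.06,0.06,0.06,0.06,0.06,0.06,0.06,0.06,0.06,0.06,0.06,0.06],"delta_pos":[[0.0005,0.001,0],[0.0005,0.001,0],[0.0005,0.001,0],[0.0005,0.001,0],[0.0005,0.001,0],[0.0005,0.001,0],[0.0005,0.001,0],[0.0005,0.001,0],[0.0005,0.001,0],[0.0005,0.001,0],[0.0005,0.001,0],[0.0005,0.001,0],[0.0005,0.001,0],[0.0005,0.001,0],[0.0005,0.001,0],[0.0005,0.001,0],[0.0005,0.001,0],[0.0005,0.001,0],[0.0005,0.001,0],[0.0005,0.001,0]],"angular":[[0,0,-0.15],[0,0,-0.3],[0,0,-0.45],[0,0,-0.6],[0,0,-0.75],[0,0,-0.9],[0,0,-1.05],[0,0,-1.2],[0,0,-1.35],[0,0,-1.5],[0,0,-1.65],[0,0,-1.8],[0,0,-1.95],[0,0,-2.1],[0,0,-2.25],[0,0,-2.37],[0,0,-2.37],[0,0,-2.37],[0,0,-2.37],[0,0,-2.37]]}'
python3 - <<'E'
from h import *
s=state();m=R.from_quat(s['eef_rot']).as_matrix();print(s['eef_pos'],s['joint_positions'].round(2),m.round(4),np.arctan2(m[1,0],m[0,0])%6.283)
print("shift tool for target", m.T@(np.array([.5771,.1306,.276])-s['eef_pos']))
E
```

```text
time_s: 4.15
eef_pos: [0.577, 0.132, 0.4048]
eef_rot: [-0.177, 0.984, -0.0, 0.0]
force: [0.6, -0.0, -1.0]
width: 0.0597
gripper_force: 0.0
[0.57698495 0.13200223 0.40480714] [ 0.53  0.48 -1.11  1.51  0.43  1.42  1.33] [[-9.372e-01 -3.489e-01  3.000e-04]
 [-3.489e-01  9.372e-01 -3.000e-04]
 [-2.000e-04 -4.000e-04 -1.000e+00]] 3.4977825379853087
shift tool for target [ 0.000403   -0.0012996   0.12880764]
```

```bash
python3 -m inch '{"hand":[0.06,0.06,0.06,0.06,0.06,0.06,0,0,0,0,0,0,0,0],"delta_pos":[[0.0004,-0.0013,0.03],[0.0004,-0.0013,0.06],[0.0004,-0.0013,0.09],[0.0004,-0.0013,0.11],[0.0004,-0.0013,0.129],[0.0004,-0.0013,0.129],[0.0004,-0.0013,0.129],[0.0004,-0.0013,0.129],[0.0004,-0.0013,0.129],[0.0004,-0.0013,0.129],[0.0004,-0.0013,0.129],[0.0004,-0.0013,0.129],[0.0004,-0.0013,0.129],[0.0004,-0.0013,0.129]],"angular":[[0,0,0],[0,0,0],[0,0,0],[0,0,0],[0,0,0],[0,0,0],[0,0,0],[0,0,0],[0,0,0],[0,0,0],[0,0,0],[0,0,0],[0,0,0],[0,0,0]]}'
python3 - <<'E'
from h import *
s=state();m=R.from_quat(s['eef_rot']).as_matrix();print(s['eef_pos'],s['width'],s['force'],s['wrist_torque'],np.arctan2(m[1,0],m[0,0])%6.283)
print("force in tool",m.T@s['force'])
E
```

```text
time_s: 5.55
eef_pos: [0.5773, 0.1312, 0.2771]
eef_rot: [-0.178, 0.984, 0.0, 0.001]
force: [-1.4, 0.3, 6.8]
width: 0.0157
gripper_force: 58.8
[0.57727944 0.13115654 0.27705341] 0.01568094536038067 [-1.43672543  0.29844501  6.84814096] [ 0.08365638  0.43531982 -0.07576113] 3.4996889292193525
force in tool [ 1.22962805  0.7816982  -6.85034647]
```

Width is 15.7 mm, under 17, so the fingers are on the flat, with low side force. Turning the shaft by -0.79.

```bash
python3 -m inch '{"hand":[0,0,0,0,0,0,0,0,0,0,0,0,0,0],"delta_pos":[[0.0001,0,0],[0.0003,0.0001,0],[0.0004,0.0002,0],[0.0005,0.0002,0],[0.0006,0.0003,0],[0.0008,0.0003,0],[0.0009,0.0004,0],[0.001,0.0004,0],[0.001,0.0004,0],[0.001,0.0004,0],[0.001,0.0004,0],[0.001,0.0004,0],[0.001,0.0004,0],[0.001,0.0004,0]],"angular":[[0,0,0.1],[0,0,0.2],[0,0,0.3],[0,0,0.4],[0,0,0.5],[0,0,0.6],[0,0,0.7],[0,0,0.79],[0,0,0.79],[0,0,0.79],[0,0,0.79],[0,0,0.79],[0,0,0.79],[0,0,0.79]]}'
python3 - <<'E'
from h import *
s=state();m=R.from_quat(s['eef_rot']).as_matrix();print(s['eef_pos'],s['joint_positions'].round(2),s['width'],s['force'],s['wrist_torque'],np.arctan2(m[1,0],m[0,0])%6.283)
print("force in tool",m.T@s['force'])
cv2.imwrite("pics/f.png",snapshot("wrist"))
E
```

```text
time_s: 6.95
eef_pos: [0.5762, 0.1318, 0.277]
eef_rot: [0.212, 0.977, 0.001, 0.001]
force: [-1.1, 3.5, 7.2]
width: 0.0155
gripper_force: 59.5
[0.5762243  0.13183377 0.27704944] [ 0.39  0.52 -0.89  1.67  0.43  1.16  0.54] 0.015517810823520562 [-1.08424212  3.52246629  7.24776965] [ 0.67031575  0.25305399 -0.08582326] 2.713657895333154
force in tool [ 2.43950063  2.77119292 -7.2445042 ]
```

```bash
python3 -m inch '{"hand":[0.06,0.06,0.06,0.06,0.06,0.06,0.06,0.06,0.06,0.06,0.06,0.06,0.06,0.06,0.06,0.06,0.06,0.06,0.06,0.06],"delta_pos":[[0,0,0],[0,0,0],[0,0,0],[0,0,0],[0,0,-0.03],[0,0,-0.06],[0,0,-0.09],[0,0,-0.128],[0,0,-0.128],[0,0,-0.128],[0,0,-0.128],[0,0,-0.128],[0,0,-0.128],[0,0,-0.128],[0,0,-0.128],[0,0,-0.128],[0,0,-0.128],[0,0,-0.128],[0,0,-0.128],[0,0,-0.128]],"angular":[[0,0,0],[0,0,0],[0,0,0],[0,0,0],[0,0,0],[0,0,0],[0,0,0.14],[0,0,0.28],[0,0,0.42],[0,0,0.56],[0,0,0.7],[0,0,0.84],[0,0,0.98],[0,0,1.11],[0,0,1.11],[0,0,1.11],[0,0,1.11],[0,0,1.11],[0,0,1.11],[0,0,1.11]]}'
python3 - <<'E'
from h import *
c=camera_model("wrist");w=snapshot("wrist");np.save("g.npy",c);cv2.imwrite("pics/gfull.png",w)
s=state();m=R.from_quat(s['eef_rot']).as_matrix();print(s['eef_pos'],s['joint_positions'].round(2),np.arctan2(m[1,0],m[0,0])%6.283)
p=proj(c,[.5766,.132,.11])[0].round().astype(int);x0,y0=p[0]-50,p[1]-60;print(x0,y0)
g=cv2.resize(w[y0:y0+100,x0:x0+100],None,fx=6,fy=6,interpolation=cv2.INTER_CUBIC)
cv2.imwrite("pics/g.png",np.clip(g.astype(float)*1.4,0,255).astype(np.uint8))
E
```

```text
time_s: 9.0
eef_pos: [0.576, 0.1306, 0.4037]
eef_rot: [0.697, 0.717, -0.0, 0.0]
force: [-0.4, -0.7, -0.7]
width: 0.0599
gripper_force: 0.0
[0.57603294 0.13066916 0.40367198] [ 0.3   0.35 -0.75  1.53  0.24  1.36 -0.44] 1.6002018374656688
274 131
```

View pics/g.png

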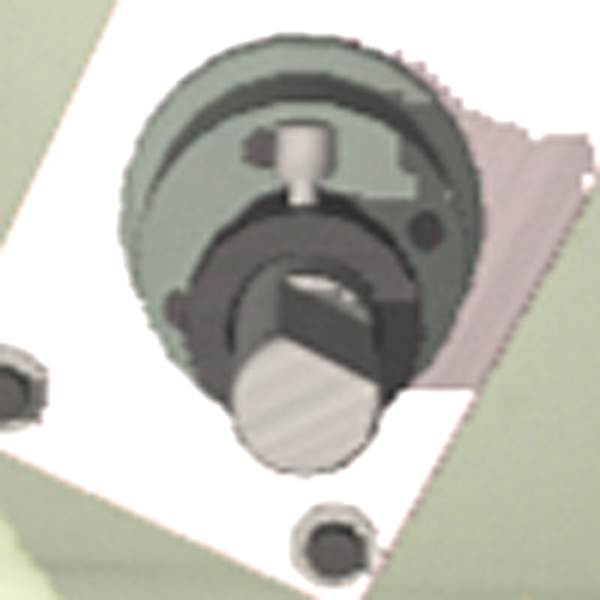

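The flat, with its top edge from (282,336) to (379,391), now faces along the plate towards the rest. The screw head at (304,150) points straight along tool x.

Run:
```python
from h import *
c=np.load("g.npy",allow_pickle=True).item()
f=lambda x,y,z:onz(c,274+x/6-.4,131+y/6-.4,z)[:2]
an=lambda v:np.arctan2(v[1],v[0])
a,b=f(282,336,.132),f(379,391,.132);d=b-a;print("flat",np.linalg.norm(d),an(d)+np.pi/2,(a+b)/2)
print("plate",an(f(585,205,.01)-f(385,560,.01)), an(f(112,10,.01)-f(10,240,.01)))
pts=np.array([f(x,y,.132) for x,y in[(235,385),(237,420),(262,456),(304,474),(345,462),(370,430),(378,400)]])
A=np.c_[2*pts,np.ones(len(pts))];s=np.linalg.lstsq(A,(pts**2).sum(1),rcond=None)[0];ctr=s[:2];print("shaft c",ctr,np.sqrt(s[2]+ctr@ctr))
# collar outer circle at top z .094
pts=np.array([f(x,y,.094) for x,y in[(193,340),(192,300),(215,250),(255,215),(345,212),(385,240),(413,285),(418,340)]])
A=np.c_[2*pts,np.ones(len(pts))];s=np.linalg.lstsq(A,(pts**2).sum(1),rcond=None)[0];cc=s[:2];print("collar c",cc,np.sqrt(s[2]+cc@cc))
sc=f(304,150,.087);print("screw",sc,an(sc-cc),an(sc-ctr))
st=state();m=R.from_quat(st['eef_rot']).as_matrix()
print("force",st['force']);print("shift", m.T@(np.array([.5766,.132,.245])-st['eef_pos']),m.T@np.r_[cc-st['eef_pos'][:2],0])
```

```text
flat 0.01451727731045691 1.0688159686271477 [0.57995492 0.13796528]
plate 1.128689912063203 1.1538727573371093
shaft c [0.57691354 0.13239325] 0.009307006877103943
collar c [0.57696545 0.13384561] 0.01688930778262806
screw [0.57615684 0.15767065] 1.604722622580324 1.6007229930806393
force [0.6588478  0.47309652 0.25337918]
shift [0.0013183  0.00060856 0.15867194] [ 3.14765984e-03  1.02549256e-03 -1.10280279e-07]
```

```bash
python3 -m inch '{"hand":[0.06,0.06,0.06,0.06,0.06,0.06,0.06,0.06,0.036,0.03,0.03,0.03,0.03,0.03,0.03],"delta_pos":[[0.0017,0.0008,0.03],[0.0017,0.0008,0.06],[0.0017,0.0008,0.09],[0.0017,0.0008,0.12],[0.0017,0.0008,0.14],[0.0017,0.0008,0.16],[0.0017,0.0008,0.16],[0.0017,0.0008,0.16],[0.0017,0.0008,0.16],[0.0017,0.0008,0.16],[0.0017,0.0008,0.16],[0.0017,0.0008,0.16],[0.0017,0.0008,0.16],[0.0017,0.0008,0.16],[0.0017,0.0008,0.16]],"angular":[[0,0,0],[0,0,0],[0,0,0],[0,0,0],[0,0,0],[0,0,0],[0,0,0],[0,0,0],[0,0,0],[0,0,0],[0,0,0],[0,0,0],[0,0,0],[0,0,0],[0,0,0]]}'
python3 - <<'E'
from h import *
s=state();m=R.from_quat(s['eef_rot']).as_matrix();print(s['eef_pos'],s['width'],s['force'],s['wrist_torque'],np.arctan2(m[1,0],m[0,0])%6.283)
print("force in tool",m.T@s['force'])
E
```

```text
time_s: 10.55
eef_pos: [0.5772, 0.1326, 0.2452]
eef_rot: [0.697, 0.717, 0.001, 0.001]
force: [-1.8, -0.8, 5.8]
width: 0.0321
gripper_force: 59.5
[0.57720078 0.13261859 0.24522293] 0.032076204822554265 [-1.77172485 -0.76889916  5.82049979] [-0.11706282  0.34474051  0.04292298] 1.5997078009950765
force in tool [-0.71713749 -1.78073199 -5.82435748]
```

```bash
python3 -m inch '{"hand":[0.03,0.03,0.03,0.03,0.03,0.03,0.03,0.03,0.03,0.03],"delta_pos":[[0,0,-0.002],[0,0,-0.004],[0,0,-0.004],[0,0,-0.004],[0,0,-0.004],[0,0,-0.004],[0,0,-0.004],[0,0,-0.004],[0,0,-0.004],[0,0,-0.004]],"angular":[[0,0,0],[0,0,0],[0,0,0.08],[0,0,0.16],[0,0,0.24],[0,0,0.32],[0,0,0.4],[0,0,0.46],[0,0,0.46],[0,0,0.46]]}'
python3 - <<'E'
from h import *
s=state();m=R.from_quat(s['eef_rot']).as_matrix();print(s['eef_pos'],s['width'],s['force'],s['wrist_torque'],np.arctan2(m[1,0],m[0,0])%6.283)
print("force in tool",m.T@s['force'])
E
```

```text
time_s: 11.55
eef_pos: [0.5769, 0.1325, 0.248]
eef_rot: [0.841, 0.54, 0.0, 0.0]
force: [0.9, 1.2, -0.1]
width: 0.0322
gripper_force: 59.7
[0.57689765 0.13253542 0.24799132] 0.0321958419657711 [ 0.92773356  1.19376285 -0.05212825] [ 0.1603803  -0.26413152 -0.05317858] 1.1417121535993267
force in tool [1.4714998  0.34695217 0.05281278]
```

```bash
python3 -m inch '{"hand":[0.03,0.03,0.03,0.03,0.03,0.03,0.03,0.03,0.03,0.03,0.03],"delta_pos":[[0,0,-0.004],[0,0,-0.008],[0,0,-0.012],[0,0,-0.016],[0,0,-0.02],[0,0,-0.024],[0,0,-0.027],[0,0,-0.027],[0,0,-0.027],[0,0,-0.027],[0,0,-0.027]],"angular":[[0,0,0],[0,0,0],[0,0,0],[0,0,0],[0,0,0],[0,0,0],[0,0,0],[0,0,0],[0,0,0],[0,0,0],[0,0,0]]}'
python3 - <<'E'
from h import *
c=camera_model("wrist");w=snapshot("wrist");np.save("k.npy",c);cv2.imwrite("pics/kfull.png",w)
a=snapshot("scene")
s=state();m=R.from_quat(s['eef_rot']).as_matrix();print(s['eef_pos'],s['width'],s['force'],s['wrist_torque'],np.arctan2(m[1,0],m[0,0])%6.283)
p=proj(c,[.5768,.1324,.12])[0].round().astype(int);x0,y0=max(p[0]-75,0),max(min(p[1]-75,250),0)
q=proj(camera_model("scene"),[.5768,.1324,.11])[0].round().astype(int);x1,y1=q[0]-30,q[1]-30;print(x0,y0,x1,y1)
g=cv2.resize(w[y0:y0+150,x0:x0+150],(400,400),interpolation=2);h=cv2.resize(a[y1:y1+60,x1:x1+60],(400,400),interpolation=2)
cv2.imwrite("pics/k.png",np.clip(np.hstack([g,h]).astype(float)*1.4,0,255).astype(np.uint8))
E
```

```text
time_s: 12.65
eef_pos: [0.5768, 0.1324, 0.2748]
eef_rot: [0.842, 0.54, 0.0, 0.0]
force: [1.7, 1.0, 0.7]
width: 0.0324
gripper_force: 60.3
[0.57683809 0.13244174 0.27473739] 0.03219244067909147 [3.12780138 1.15801569 1.77835063] [ 0.21237978 -0.59902315 -0.03036546] 1.1398354337229721
248 206 263 171
```

View pics/k.png

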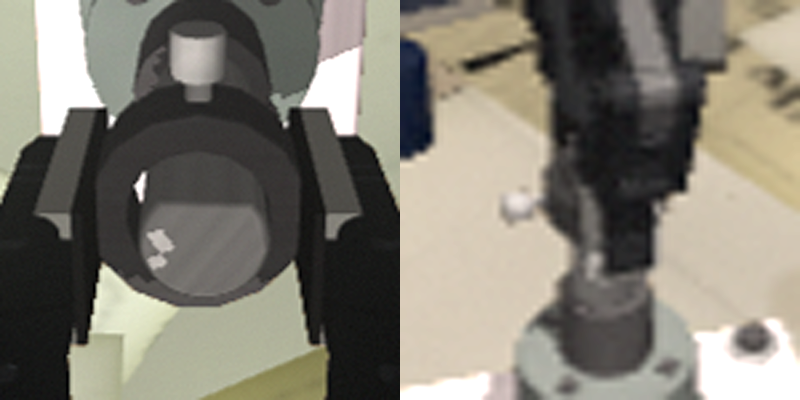

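The collar is up at the flat. The flat's edge, (148,207) to (255,203), lies square to the screw head at (197,55), and the shaft stands nearly centred in the bore. One height check by two views of the screw head (scene crop (516,205)) before handing in.

Run:
```python
from h import *
c=np.load("k.npy",allow_pickle=True).item();sc=camera_model("scene")
o,d=ray(c,248+197*.375-.3,206+57*.375-.3);o2,d2=ray(sc,263+516*.15-.4,171+205*.15-.4)
t=np.linalg.lstsq(np.stack([d,-d2],1),o2-o,rcond=None)[0];a,b=o+t[0]*d,o2+t[1]*d2;print(a,b)
r=(a+b)/2-[.5768,.1324,0];print(np.linalg.norm(r[:2]),np.arctan2(r[1],r[0]))
s=state();print(s['force'],s['eef_pos'],abs(s['joint_vel']).max())
```

```text
[0.57509642 0.13062519 0.0531606 ] [0.53397674 0.04735319 0.09146886]
0.04878686477046387 -2.0446743925806774
[3.12780138 1.15801569 1.77835063] [0.57683809 0.13244174 0.27473739] 0.0017215801776819368
```

Run:
```python
from h import *
c=np.load("k.npy",allow_pickle=True).item();sc=camera_model("scene")
o,d=ray(c,248+197*.375-.3,206+57*.375-.3);o2,d2=ray(sc,263+116*.15-.4,171+205*.15-.4)
t=np.linalg.lstsq(np.stack([d,-d2],1),o2-o,rcond=None)[0];a,b=o+t[0]*d,o2+t[1]*d2;print(a,b)
r=(a+b)/2-[.5768,.1324,0];print(np.linalg.norm(r[:2]),np.arctan2(r[1],r[0]))
```

```text
[0.58637586 0.15479753 0.11781208] [0.58689283 0.15663344 0.11703547]
0.025304665980247762 1.1716439251609025
```

The screw head is at z≈117.4 mm (117 wanted), 25 mm out and facing 1.17 (yaw 1.14), with low forces. Handing in.

```bash
python3 -c "
from rig import *
print(close_job())"
```

```text
the job is handed in; nothing more can be done
None
```

The job is handed in at about 13 s with no verdict returned: the shaft's flat faces the forked rest, and the gripper holds the collar raised on the flat (screw head at about 117 mm) with its set-screw square to the flat, the bystanders untouched.

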